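# Load the drying pods into a strip store and clamp it shut

## Robot

A 6-joint arm with a two-finger parallel gripper is mounted at the origin on the work surface. World frame = base frame: x ahead of the robot, y to its left, z up, the work surface at z = 0. Lengths are in m, angles in degrees, forces in N, time in s.
With the tool pointing down it reaches from about 0.375 to 0.9 m from the base axis. Payload 3.1 kg.
Tool frame: the origin (TCP) lies at the very end of the fingers, on their centre line; the grasp point (between the pads) lies 19 mm behind it; z points along the fingers, y is the line along which they close (so a half turn about z gives the same grasp; the last joint's range is limited). The gripper opens to 87 mm and grips with 3 to 60 N. Pads are 19 mm wide; open, the fingers measure 117 mm over their backs; the gripper's body (75 mm by 190 mm) begins 51 mm behind the grasp point.
Start: joints at [-84.368, 30.224, 82.088, -0, 67.689, -10.227], TCP at [0.171, -0.601, 0.223] pointing down, gripper open.
Joint ranges: [-176.69, 176.69], [-43.24, 126.21], [12.49, 139.97], [-82, 262], [0, 151.66], [-163.58, 163.58]. Speed limits (degrees/s): [159.86, 159.86, 180, 180, 180, 180].

## Interface

Orientations are given as a 3x3 rotation matrix whose columns are the frame's x, y, z axes.
In Python, from rig import readout, viewer, ticket gives the robot as it stands.
- The arm moves only by the tool send_rows, never from a script. Its argument "moves" is a list of rows, each a list of 6 numbers: the shift along the tool's x, y, z in units of 250 mm (1.0 is 250 mm), then the turn, a rotation vector about the tool's x, y, z in units of 90 degrees (1.0 is 90 degrees). A call has 1 to 12 rows; each row is the pose to reach, as a shift and turn from the pose commanded when the call began, along the tool's axes at that moment; what a row does not reach only later rows make up. A row lasts 1/10 s, in which the tool goes at most 50 mm and 8.59 degrees, less where a joint would pass 70% of its speed; a pose out of reach is approached as far as the arm can. A call with a number of a shift or a turn outside -1 to 1 is refused whole. A call with a gripper value outside its range is refused whole. "grip" is the opening, from 0 (shut) to 1 (fully open), set as the call begins (left out, the last holds). The fingers move at their own pace and stop on an object; the grip force is fixed at half the most. Time passes only in rows, so rows that repeat a pose let the fingers close. It gives the time, the measured TCP pose, the force, the opening and the grip force at its end, in the units of the state.
- readout.read_state(): the state, without advancing time (a new reading comes with each control period).
- viewer.capture(name): name is "side" or "top" or "wrist"; returns (picture, depth): 400x640x3 uint8, red, green, blue; 400x640 float32, m along the optical axis (not along the pixel's ray), 0 where there is no reading.
- viewer.camera_info(name): a dict with "fx", "fy", "cx", "cy" (pixels), "R" (3x3) and "t" (3): a world point X has camera coordinates R X + t; the wrist camera has in their place "tool_from_camera" (4x4, takes a point from camera to tool coordinates, whose origin is the TCP and whose axes are the flange's). Camera axes: x right, y down, z forward; pixel columns grow to the right and rows downward; lengths in m; the calibration is good to about 2 mm. A picture is of the moment at which its call begins: read the wrist's pose just before it. camera_info takes no time and is no camera call.
- ticket.hand_in(): hands the job in; it is judged then, once.
The state is a dict: "time_s": time; "joint_positions": joint angles; "qvel": joint speeds; "tau": joint torques, N m; "position": TCP position; "tcp_rot": TCP orientation; "force": force on the tool from outside, world axes, zero at the start; "moment": the same for the moment, N m; "opening": opening from 0.0 (shut) to 1.0 (fully open); "grasp_force": force on a finger pad.
Only numpy, scipy, OpenCV 4.12 (cv2) and the standard library are available. Lean on these libraries where they do the work, as an engineer would, in place of code of your own. Each camera call takes 0.05 s, during which the arm holds its last target. There are 200 camera calls.

## Task

Make this test-strip box ready for dry storage: gently lower the larger drying pod into its wider well and the smaller pod into its narrower well, letting them down onto the strip cards instead of dropping them in. Then put the loose lid on so that it sits fully home all round, and swing the clamp over until its foot is down on the lid. Leave the strip stack, the tape roll and the bottle where they are.

Things in the scene. Friction and masses are not known exactly. Their poses are not given: they have to be found in the camera images.
- box: Open grey plastic box fixed to the table, outside 130 (x) x 245 (y) x 95 mm high, walls 5 mm; origin at the centre of its underside, clamp on its -x side. A 5 mm divider at y = +20 mm, top 15 mm below the rim, parts the wide well (120 x 135 mm, -y side) from the narrow well (120 x 95 mm, +y side). Strip cards cover both floors, 13 mm above the table, 82 mm below the rim.
- wide_well (a point): Centre of the wide well's floor, on top of the strip cards; axes as the box.
- narrow_well (a point): Centre of the narrow well's floor, on top of the strip cards; axes as the box.
- rim (a point): Centre of the box's mouth, level with the rim (95 mm above the table); axes as the box.
- pod_large: Larger loose drying pod, white ceramic egg with a flat foot, 56 mm across at its widest (25 to 30 mm above the foot), 62 mm tall, about 110 g. Origin at the centre of the foot, z up through the egg.
- pod_large_mid (a point): Middle of the larger pod, on its axis 28 mm above the foot.
- pod_small: Smaller loose drying pod, the same egg shape, 40 mm across at its widest (20 to 25 mm above the foot), 50 mm tall, about 50 g. Origin at the centre of the foot, z up through the egg.
- pod_small_mid (a point): Middle of the smaller pod, on its axis 22.5 mm above the foot.
- lid: Loose grey lid lying right way up, about 200 g: plate 142 (x) x 257 (y) x 6 mm over a plug 110 x 225 x 6 mm that enters the box's mouth with 5 mm to spare each side. Origin at the centre of the plug's underside: 89 mm above the box's underside when home. On top in the middle an upright bar grip along y, 14 mm thick (x), 60 mm long, from z = 12 to 42 mm. Fits either way round.
- clamp (a joint): Steel clamp arm on the middle of the box's near (-x) long side, turning about a line along the box's y. 0 rad: arm level, pointing out from the box to -x. pi/2: straight up. About 3.14 rad: level over the box with its rubber foot on the seated lid. It stays where it is left; about 1 N at its knob moves it.
- clamp_hinge (a point): Middle of the clamp's hinge line, 113 mm above the table, 88 mm from the box's centre towards -x.
- clamp_knob (a point): Centre of the black ball knob (22 mm across) of the clamp. In the arm's plane it is 46 mm out from the hinge along the arm and 18 mm to the side: 18 mm below the level arm at 0 rad, 18 mm above it when clamped.
- strip_stack: Bystander: stack of white strip cards 60 x 240 x 36 mm, origin at the centre of its underside.
- tape_roll: Bystander: white ring of tape lying flat, 90 mm across, 24 mm high, origin at the centre of its underside.
- wipe_bottle: Bystander: white bottle 60 mm across, 130 mm tall, origin at the centre of its underside.
Mind the look-alikes: they are no part of the job. Leave any black or blue look-alike of the pod_large alone.

How it is judged (in metres and radians):
On the way, in this order (a step that is already met when the one before it is completed fails the run):
1. both pods down in their own wells and let go (x of pod_large_mid in the frame of wide_well between -0.06 and 0.06 m and y of pod_large_mid in the frame of wide_well between -0.0675 and 0.0675 m and z of pod_large_mid in the frame of wide_well between 0.005 and 0.045 m and x of pod_small_mid in the frame of narrow_well between -0.06 and 0.06 m and y of pod_small_mid in the frame of narrow_well between -0.0475 and 0.0475 m and z of pod_small_mid in the frame of narrow_well between 0.005 and 0.04 m and contact force between the fingers and pod_large below 0.1 N and contact force between the fingers and pod_small below 0.1 N), for 0.2 s.
2. the lid seated on the box and let go (x of lid in the frame of box between -0.01 and 0.01 m and y of lid in the frame of box between -0.01 and 0.01 m and z of lid in the frame of box between 0.085 and 0.0925 m and angle between the y axis of lid and the y axis of box, either way round below 0.07 rad and angle between lid's own z axis and vertical below 0.04 rad and contact force between the fingers and lid below 0.1 N), for 0.2 s.
At the end, for the whole second after the job is handed in: Each pod at the bottom of its own well (middles under 45 and 40 mm above the cards); lid seated within 3.5 mm in height, 10 mm sideways, 0.07 rad of the box in yaw, 0.04 rad of level; clamp past 3.03 rad; all released and at rest (all of step 1 and all of step 2 and value of joint clamp above 3.03 rad and contact force between the fingers and box below 0.1 N and linear speed of each of pod_large, pod_small, lid below 0.03 m/s); the robot touches nothing.
It fails at once if a pod dropped into the box (faster than 0.6 m/s inside it, a fall of about 20 mm) ((x of pod_large_mid in the frame of box between -0.065 and 0.065 m and y of pod_large_mid in the frame of box between -0.1225 and 0.1225 m and z of pod_large_mid in the frame of box between -0.01 and 0.1 m and linear speed of pod_large above 0.6 m/s) or (x of pod_small_mid in the frame of box between -0.065 and 0.065 m and y of pod_small_mid in the frame of box between -0.1225 and 0.1225 m and z of pod_small_mid in the frame of box between -0.01 and 0.1 m and linear speed of pod_small above 0.6 m/s)).
It fails at once if a pod struck or pressed against the box with more than 30 N (contact force between any of pod_large, pod_small and box above 30 N).
It fails at once if the strip stack moved more than 30 mm or tipped over (distance of strip_stack from where it was at the start of the episode above 0.03 m or angle between strip_stack's own z axis and vertical above 0.5 rad).
It fails at once if the tape roll moved more than 30 mm or tipped over (distance of tape_roll from where it was at the start of the episode above 0.03 m or angle between tape_roll's own z axis and vertical above 0.5 rad).
It fails at once if the bottle moved more than 30 mm or tipped over (distance of wipe_bottle from where it was at the start of the episode above 0.03 m or angle between wipe_bottle's own z axis and vertical above 0.5 rad).
It also fails if it takes over 72 s, if anything falls off the work surface, if the arm or the gripper's body presses on something with over 40 N, if the wrist force passes 120 N, or if a joint passes its speed limit or range.

## Working session

There is one attempt and no reset: what is moved stays moved. The work goes in short steps, Python scripts to look and compute and a tool call to move; the robot and the scene stay as the last step left them, time stands still between calls to the robot, and variables do not carry over. Pictures are saved under pics/ and viewed, at most 10 in all, crops included, and the job is handed in when it is done.

Besides the shell and the picture viewer there is one more tool, called after ">>>" in YAML: its name, and indented under it one key for each argument. send_rows: Moves the arm, as the interface text tells. Shifts and turns lie within -1 to 1; 1 stands for 250 mm of shift or 90 degrees of turn. Its arguments: {"type":"object","properties":{"moves":{"type":"array"},"grip":{"type":"number"}},"required":["moves"]}

```bash
mkdir -p pics; ls; cat > h.py <<'E'
import numpy as np, cv2
from rig import readout, viewer, ticket
def cap(n):
    s=readout.read_state(); rgb,d=viewer.capture(n); c=viewer.camera_info(n)
    if n=='wrist':
        T=np.array(c['tool_from_camera']); R=np.array(s['tcp_rot']); p=np.array(s['position'])
        Rw=R@T[:3,:3]; o=R@T[:3,3]+p
    else:
        Rw=np.array(c['R']).T; o=-Rw@np.array(c['t'])
    return rgb,d,c,Rw,o
def cloud(d,c,Rw,o):
    v,u=np.mgrid[:d.shape[0],:d.shape[1]]
    P=np.stack([(u-c['cx'])/c['fx']*d,(v-c['cy'])/c['fy']*d,d],-1)
    return P@Rw.T+o
def ray(u,v,z,c,Rw,o):
    r=Rw@np.array([(u-c['cx'])/c['fx'],(v-c['cy'])/c['fy'],1]); return o+r*(z-o[2])/r[2]
E
python3 - <<'E'
from h import *
for n in('top','side'):
    rgb,d,c,Rw,o=cap(n); cv2.imwrite(f'pics/{n}0.png',rgb[...,::-1]); np.savez(f'{n}0.npz',rgb=rgb,d=d,Rw=Rw,o=o,k=[c[x] for x in('fx','fy','cx','cy')]); print(n,o,Rw[:,2])
print(readout.read_state())
E
```

```text
pics
top [0.52767372 0.00850693 1.51498191] [ 0.05158548 -0.0049766  -0.99865618]
side [ 0.3514013  -0.6370863   0.77112129] [ 0.25485607  0.67056118 -0.69670373]
{'time_s': 0.1, 'joint_positions': array([-8.43682915e+01,  3.02741013e+01,  8.21500447e+01,  1.42063755e-03,
        6.76896140e+01, -1.02256528e+01]), 'qvel': array([ 0.12206238, -0.08695302, -0.0590601 ,  0.02375986,  0.02768171,
        0.01421297]), 'tau': array([-5.92801712e-06, -4.40985525e+01, -1.77150464e+01,  6.35025487e-02,
        5.33621467e-02, -4.29395084e-05]), 'position': array([ 0.1707629 , -0.6005244 ,  0.22165899]), 'tcp_rot': array([[ 9.61947530e-01,  2.73234185e-01, -1.72014812e-04],
       [ 2.73233982e-01, -9.61945569e-01,  1.97815124e-03],
       [ 3.75029656e-04, -1.94987799e-03, -9.99998029e-01]]), 'force': array([0.87191269, 0.17886898, 0.65825728]), 'moment': array([ 0.02652332, -0.0549346 ,  0.00954075]), 'grasp_force': 0.0, 'opening': 0.9978480910096256}
```

View pics/top0.png

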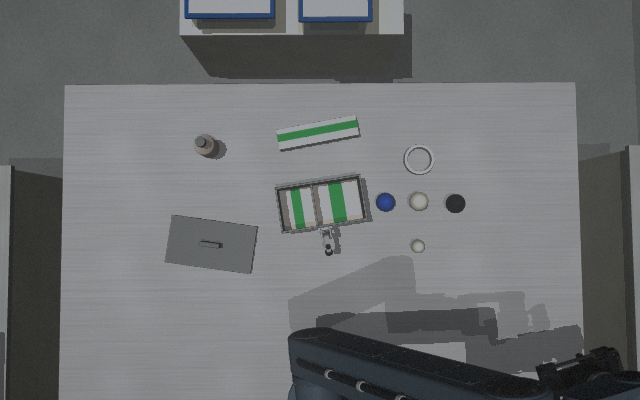

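View pics/side0.png

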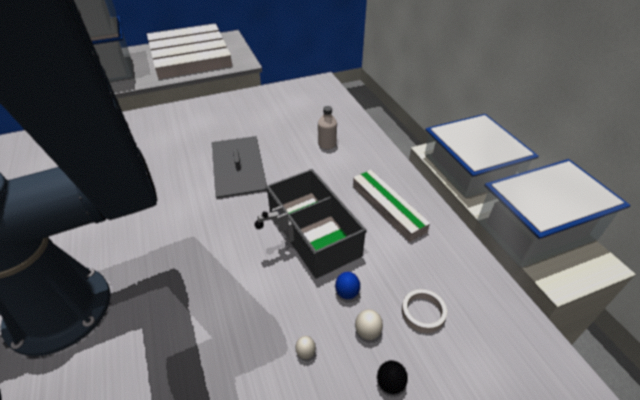

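The top view shows the box at (322,203) with its clamp at (328,240) and the lid at (211,243). The large white pod is at (418,201), between blue (386,202) and black (456,203) look-alikes, and the small pod is at (418,245). The side view agrees.

```bash
cat > m.py <<'E'
from h import *
z=np.load('top0.npz'); rgb,d,Rw,o=z['rgb'],z['d'],z['Rw'],z['o']; c=dict(zip(('fx','fy','cx','cy'),z['k']))
P=cloud(d,c,Rw,o); print(c)
def reg(n,x0,x1,y0,y1,zl,zh):
    m=np.zeros(d.shape,bool); m[y0:y1,x0:x1]=1; m&=(P[...,2]>zl)&(P[...,2]<zh)
    q=P[m]; r=cv2.minAreaRect(q[:,:2].astype(np.float32)*1000); print(n,len(q),'mean',q.mean(0).round(4),'zmax',q[:,2].max().round(4),'rect',np.round(r[0],1),np.round(r[1],1),round(r[2],2)); return m
print('table',np.median(P[260:300,100:200,2]))
reg('box',265,375,165,245,.085,.102)
reg('lidplate',155,265,205,285,.006,.022)
reg('lidgrip',190,235,230,260,.03,.06)
for n,a in dict(large=(405,432,188,214),small=(408,428,235,256),blue=(374,397,190,214),black=(443,468,191,215)).items(): reg(n,*a,.012,.09)
reg('bottle',185,230,125,165,.01,.2); reg('clamp',315,342,226,262,.06,.16)
reg('stack',265,370,105,158,.02,.06); reg('tape',395,445,135,180,.01,.04)
# side view pods: white blobs, two-view triangulation
z2=np.load('side0.npz'); R2,o2=z2['Rw'],z2['o']; c2=dict(zip(('fx','fy','cx','cy'),z2['k'])); P2=cloud(z2['d'],c2,R2,o2)
def blob(im,b):
    x0,x1,y0,y1=b; h=im[y0:y1,x0:x1].astype(int); m=((h[...,0]-h[...,2]>14)&(h[...,0]>110)).astype(np.uint8)
    n,l,s,ce=cv2.connectedComponentsWithStats(m); k=1+s[1:,4].argmax(); return s[k],ce[k]+[x0,y0]
for n,b1,b2 in(('large',(400,437,183,220),(345,395,300,350)),('small',(400,437,230,262),(285,325,330,370))):
    s1,p1=blob(rgb,b1); s2,p2=blob(z2['rgb'],b2)
    dirs=[R@np.array([(p[0]-k['cx'])/k['fx'],(p[1]-k['cy'])/k['fy'],1]) for R,k,p in((Rw,c,p1),(R2,c2,p2))]
    A=np.array([dirs[0],-dirs[1]]).T; t=np.linalg.lstsq(A,o2-o,rcond=None)[0]; a,b=o+t[0]*dirs[0],o2+t[1]*dirs[1]
    print(n,s1,p1,s2,p2,a.round(4),b.round(4))
m=(P2[...,2]>.085)&(P2[...,2]<.1);m[:160]=0;m[:,:265]=0;m[:,370:]=0;m[285:]=0;q=P2[m];r=cv2.minAreaRect(q[:,:2].astype(np.float32)*1000);print('side box',r)
m=np.zeros(P2.shape[:2],bool);m[205:235,250:275]=1;m&=(z2['rgb'].max(-1)<40)&(P2[...,2]>.05);print('knob',P2[m].mean(0),P2[m].min(0),P2[m].max(0))
E
python3 m.py
```

```text
{'fx': np.float64(504.0836776193035), 'fy': np.float64(504.0836776193035), 'cx': np.float64(320.4910517380921), 'cy': np.float64(197.56777981782972)}
table -2.884411169501444e-05
box 648 mean [0.5822 0.0008 0.0939] zmax 0.1018 rect [ 5.755e+02 -4.000e-01] [154.  244.9] 8.7
lidplate 4000 mean [0.4695 0.3282 0.012 ] zmax 0.022 rect [468.3 331.8] [322.6 234.7] 89.59
lidgrip 104 mean [0.4704 0.3271 0.0416] zmax 0.0473 rect [469.9 327.4] [59.  14.5] 82.07
large 282 mean [ 0.5916 -0.283   0.0502] zmax 0.0686 rect [ 592.4 -285.3] [51.4 54.3] 84.43
small 148 mean [ 0.4605 -0.281   0.0401] zmax 0.0533 rect [ 459.9 -282.8] [37.6 35.3] 89.87
blue 280 mean [ 0.59   -0.1862  0.0508] zmax 0.0689 rect [ 590.8 -188. ] [52.2 53.3] 46.82
black 288 mean [ 0.5847 -0.3904  0.0503] zmax 0.067 rect [ 585.3 -393.5] [53.9 50.5] 5.17
bottle 448 mean [0.7517 0.3264 0.0868] zmax 0.138 rect [771.5 347.7] [99.7 59.6] 43.3
clamp 229 mean [ 0.4878 -0.0127  0.1139] zmax 0.1384 rect [480.8  -6. ] [81.7 45.3] 1.51
stack 1691 mean [0.7978 0.0098 0.0362] zmax 0.0491 rect [798.9  10.3] [ 61.7 239.3] 10.51
tape 307 mean [ 0.7181 -0.2919  0.0226] zmax 0.0339 rect [ 716.8 -290.7] [88.1 94. ] 24.14
large [16 22  1  1  1] [416. 205.] [ 11  10  26  25 407] [368.53562654 322.52579853] [ 0.5805 -0.281   0.0276] [ 0.5932 -0.2865  0.0291]Traceback (most recent call last):
  File "m.py", line 20, in <module>
    s1,p1=blob(rgb,b1); s2,p2=blob(z2['rgb'],b2)
          ~~~~^^^^^^^^
  File "m.py", line 18, in blob
    n,l,s,ce=cv2.connectedComponentsWithStats(m); k=1+s[1:,4].argmax(); return s[k],ce[k]+[x0,y0]
                                                      ~~~~~~~~~~~~~~^^
ValueError: attempt to get argmax of an empty sequence
```

```bash
sed -i '/^for n,b1,b2/,$d' m.py; cat >> m.py <<'E'
print('----')
def rect(n,P,m,erode=0):
    l=cv2.connectedComponentsWithStats(m.astype(np.uint8)); k=1+l[2][1:,4].argmax(); m=l[1]==k
    q=P[m]; r=cv2.minAreaRect(q[:,:2].astype(np.float32)*1000); print(n,m.sum(),q.mean(0).round(4),np.round(r[0],1),np.round(r[1],1),round(r[2],2)); return q
m=np.zeros(d.shape,bool); m[165:245,265:375]=1; m[226:,315:345]=0; m&=(P[...,2]>.084)&(P[...,2]<.106); rect('box top',P,m)
m=np.zeros(d.shape,bool); m[205:285,155:265]=1; m&=(rgb.max(-1)<125)&(P[...,2]<.03)
rect('lid top color',P,m)
p2=z2['rgb']
m=np.zeros(p2.shape[:2],bool); m[165:285,266:370]=1; m&=(P2[...,2]>.088)&(P2[...,2]<.101); q=rect('box side',P2,m)
m=np.zeros(p2.shape[:2],bool); m[130:205,205:272]=1; m&=(p2.max(-1)<125)&(P2[...,2]>.004)&(P2[...,2]<.025); rect('lid side',P2,m)
for n,b in(('large',(350,390,305,345)),('small',(290,322,330,365))):
    m=np.zeros(p2.shape[:2],bool); m[b[2]:b[3],b[0]:b[1]]=1; m&=(P2[...,2]>.008)&(P2[...,2]<.1); q=rect(n+' side',P2,m)
    f=lambda v,q=q: np.linalg.norm(q-v[:3],axis=1)-v[3]
    from scipy.optimize import least_squares
    print(least_squares(f,[*q.mean(0),.025],loss='soft_l1',f_scale=.002).x.round(4))
m=np.zeros(p2.shape[:2],bool);m[205:235,245:275]=1;m&=(p2.max(-1)<50)&(P2[...,2]>.05);q=P2[m];print('knob side',len(q),np.median(q,0),q.min(0),q.max(0))
E
python3 m.py | sed -n '/----/,$p'; python3 - <<'E'
import cv2
a=cv2.imread('pics/side0.png')[140:280,200:380]; b=cv2.imread('pics/top0.png')[160:300,265:385]
import numpy as np
cv2.imwrite('pics/crop.png',np.hstack([cv2.resize(a,None,fx=2.6,fy=2.6),cv2.resize(b,None,fx=2.6,fy=2.6)]))
E
```

```text
----
box top 593 [5.887e-01 3.000e-04 9.410e-02] [585.4   1.2] [134.  244.9] 8.7
lid top color 4167 [0.4698 0.3266 0.0115] [469.8 330.5] [267.2 146.5] 81.44
box side 962 [ 0.5791 -0.0162  0.0931] [568.8  -3.8] [165.9 249.2] 8.68
lid side 2566 [0.4656 0.3113 0.011 ] [468.4 324.7] [260.7 139.9] 81.69
large side 674 [ 0.5852 -0.2984  0.0472] [ 589.4 -293.7] [47.3 53.7] 68.73
[ 0.5914 -0.2892  0.0331  0.0277]
small side 385 [ 0.4565 -0.2932  0.0379] [ 457.6 -289.1] [34.4 38.3] 69.49
[ 0.4586 -0.2859  0.0285  0.0199]
knob side 76 [ 0.45201253 -0.02625485  0.11560955] [ 0.43977437 -0.03334864  0.05273811] [0.50736044 0.07861768 0.13550195]
```

View pics/crop.png

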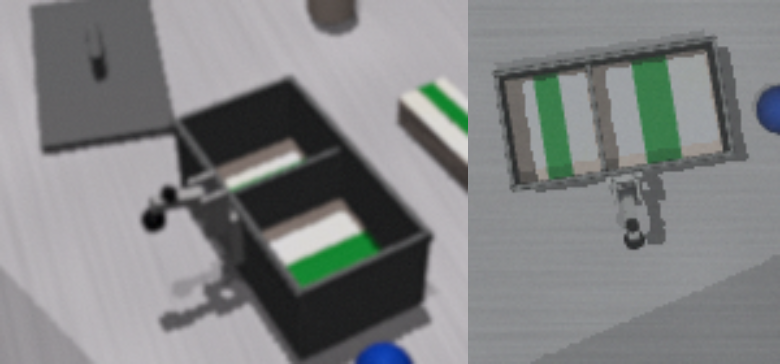

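The crop shows the box with its clamp arm roughly level. The foot is at the upper dark spot, crop (168,193), and the knob is at (153,217). The measured sizes match the given ones: box 134x245, lid 261-267x140-146, grip 59x14.5.

```bash
cat > plan.py <<'E'
import sys, numpy as np
from rig import readout
from scipy.spatial.transform import Rotation as Ro
# args: x,y,z,yaw[,tilt] in mm,deg ; tilt = turn about tool y
s=readout.read_state(); R=np.array(s['tcp_rot']); p=np.array(s['position'])
print('now',(p*1000).round(1),'t',round(s['time_s'],2),'op',round(s['opening'],3),'F',np.round(s['force'],1),'j',np.round(s['joint_positions'],0))
for a in sys.argv[1:]:
    x,y,z,w,*t=map(float,a.split(',')); t=t[0] if t else 0
    R1=(Ro.from_euler('z',w,degrees=True)*Ro.from_euler('x',180,degrees=True)*Ro.from_euler('y',t,degrees=True)).as_matrix()
    dp=R.T@(np.array([x,y,z])/1000-p); r=Ro.from_matrix(R.T@R1).as_rotvec(degrees=True)
    n=max(np.linalg.norm(dp)/.05,np.linalg.norm(r)/8.59); print(a,'rows>=%.1f'%n,np.r_[dp/.25,r/90].round(3).tolist())
E
python3 plan.py 400,-440,200,8.7
```

```text
now [ 170.8 -600.5  221.7] t 0.1 op 0.998 F [0.9 0.2 0.7] j [-84.  30.  82.   0.  68. -10.]
400,-440,200,8.7 rows>=5.6 [1.057, -0.367, 0.088, -0.001, -0.0, 0.08]
```

>>> send_rows:
  moves:
    - [1,-0.36,0.09,-0.001,0,0.08]
    - [1,-0.36,0.09,-0.001,0,0.08]
    - [1,-0.36,0.09,-0.001,0,0.08]
    - [1,-0.36,0.09,-0.001,0,0.08]
    - [1,-0.36,0.09,-0.001,0,0.08]
    - [1,-0.36,0.09,-0.001,0,0.08]
    - [1,-0.36,0.09,-0.001,0,0.08]
  grip: 0.9

```text
time_s: 0.8
position: [0.3883, -0.4442, 0.1995]
tcp_rot: [[0.988, 0.155, -0.0], [0.155, -0.988, -0.0], [-0.0, 0.0, -1.0]]
force: [0.1, -0.6, -0.2]
opening: 0.901
grasp_force: 0.0
```

```bash
python3 plan.py 591.5,-287,150,8.7 591.5,-287,15,8.7
```

```text
now [ 388.3 -444.2  199.5] t 0.8 op 0.901 F [ 0.1 -0.6 -0.2] j [-60.  29.  89.  -0.  62.  21.]
591.5,-287,150,8.7 rows>=5.2 [0.901, -0.495, 0.197, 0.0, 0.0, 0.002]
591.5,-287,15,8.7 rows>=6.3 [0.901, -0.495, 0.737, 0.0, 0.0, 0.002]
```

>>> send_rows:
  moves:
    - [0.9,-0.495,0.2,0,0,0]
    - [0.9,-0.495,0.2,0,0,0]
    - [0.9,-0.495,0.2,0,0,0]
    - [0.9,-0.495,0.2,0,0,0]
    - [0.9,-0.495,0.2,0,0,0]
    - [0.9,-0.495,0.2,0,0,0]
    - [0.9,-0.495,0.2,0,0,0]

```text
time_s: 1.5
position: [0.5907, -0.2903, 0.1491]
tcp_rot: [[0.988, 0.152, -0.001], [0.152, -0.988, -0.002], [-0.001, 0.002, -1.0]]
force: [0.1, 0.2, -0.0]
opening: 0.902
grasp_force: 0.0
```

```bash
python3 - <<'E'
from h import *
rgb,d,c,Rw,o=cap('wrist'); cv2.imwrite('pics/w1.png',rgb[...,::-1]); P=cloud(d,c,Rw,o); print(o)
m=(P[...,2]>.01)&(P[...,2]<.08)&(rgb.min(-1)>85)&(d>0)
n,l,s,ce=cv2.connectedComponentsWithStats(m.astype(np.uint8))
for k in range(1,n):
    if s[k,4]>800: q=P[l==k]; print(s[k],q.mean(0).round(4),q.min(0).round(4),q.max(0).round(4))
E
python3 plan.py 591.5,-287,70,8.7 591.5,-287,15,8.7
```

```text
[ 0.66636356 -0.27765509  0.31088985]
[ 295    0  103  108 3122] [ 0.7166 -0.2922  0.0235] [ 0.672  -0.3364  0.0101] [ 0.7595 -0.2471  0.0267]
[   0   87   69  125 5739] [ 0.5861 -0.0047  0.0129] [ 0.5224 -0.0362  0.0104] [0.6465 0.0239 0.0173]
[ 293  165   55   58 2265] [ 0.5967 -0.2869  0.0528] [ 0.567  -0.3139  0.0262] [ 0.6187 -0.2627  0.063 ]
[279 295  36  28 846] [ 0.4675 -0.2816  0.0395] [ 0.4513 -0.3019  0.0196] [ 0.4783 -0.2633  0.0506]
now [ 589.7 -291.4  149.5] t 1.55 op 0.901 F [-0.7 -0.6 -0.1] j [-36.  37.  81.  -0.  62.  45.]
591.5,-287,70,8.7 rows>=1.6 [0.01, -0.017, 0.318, 0.001, 0.001, -0.0]
591.5,-287,15,8.7 rows>=2.7 [0.01, -0.017, 0.538, 0.001, 0.001, -0.0]
```

View pics/w1.png

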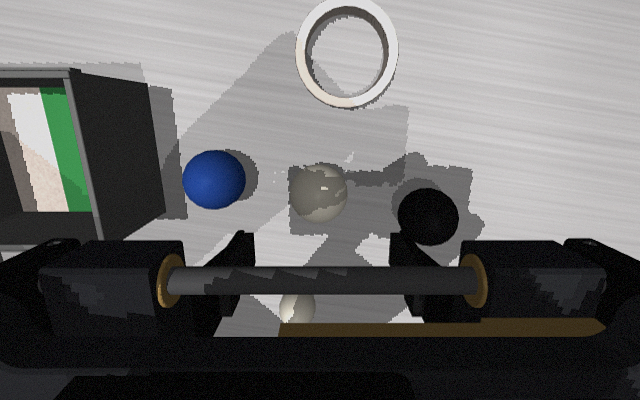

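The wrist view shows the white pod at (318,192), between blue (214,180) and black (428,217). It measures (0.592, -0.288), which agrees with the other two views.

>>> send_rows:
  moves:
    - [0.01,-0.014,0.2,0,0,0]
    - [0.01,-0.014,0.34,0,0,0]
    - [0.01,-0.014,0.45,0,0,0]
    - [0.01,-0.014,0.53,0,0,0]
    - [0.01,-0.014,0.536,0,0,0]
    - [0.01,-0.014,0.536,0,0,0]
    - [0.01,-0.014,0.536,0,0,0]

```text
time_s: 2.25
position: [0.5928, -0.2885, 0.0176]
tcp_rot: [[0.989, 0.149, 0.003], [0.149, -0.989, -0.003], [0.002, 0.004, -1.0]]
force: [0.1, -0.5, 0.8]
opening: 0.895
grasp_force: 0.0
```

>>> send_rows:
  moves:
    - [0,0,0,0,0,0]
    - [0,0,0,0,0,0]
    - [0,0,0,0,0,0]
    - [0,0,0,0,0,0]
    - [0,0,0,0,0,0]
  grip: 0.4

```text
time_s: 2.75
position: [0.5928, -0.2866, 0.0164]
tcp_rot: [[0.989, 0.151, 0.001], [0.151, -0.989, -0.002], [0.001, 0.002, -1.0]]
force: [-0.3, 0.8, 2.8]
opening: 0.623
grasp_force: 30.0
```

```bash
python3 plan.py 591.5,-287,190,8.7  592.5,-49,190,8.7
```

```text
now [ 592.8 -286.6   16.4] t 2.75 op 0.623 F [-0.3  0.8  2.8] j [-35.  48.  84.  -0.  48.  46.]
591.5,-287,190,8.7 rows>=3.5 [-0.005, 0.002, -0.694, 0.001, -0.0, -0.0]
592.5,-49,190,8.7 rows>=5.9 [0.143, -0.938, -0.696, 0.001, -0.0, -0.0]
```

>>> send_rows:
  moves:
    - [0,0,-0.15,0,0,0]
    - [0,0,-0.35,0,0,0]
    - [0,0,-0.55,0,0,0]
    - [0.02,-0.13,-0.69,0,0,0]
    - [0.05,-0.32,-0.69,0,0,0]
    - [0.08,-0.51,-0.69,0,0,0]
    - [0.11,-0.7,-0.69,0,0,0]
    - [0.13,-0.85,-0.69,0,0,0]
    - [0.143,-0.938,-0.69,0,0,0]
    - [0.143,-0.938,-0.69,0,0,0]
    - [0.143,-0.938,-0.69,0,0,0]

```text
time_s: 3.85
position: [0.5924, -0.0488, 0.1878]
tcp_rot: [[0.988, 0.152, 0.0], [0.152, -0.988, -0.002], [-0.0, 0.002, -1.0]]
force: [0.6, -0.2, -0.7]
opening: 0.624
grasp_force: 30.0
```

```bash
python3 - <<'E'
from h import *
rgb,d,c,Rw,o=cap('wrist'); cv2.imwrite('pics/w2.png',rgb[...,::-1]); np.savez('w2.npz',rgb=rgb,P=cloud(d,c,Rw,o)); P=cloud(d,c,Rw,o)
m=(P[...,2]>.088)&(P[...,2]<.1)&(d>0)&(np.abs(P[...,0]-.585)<.1); q=P[m]; r=cv2.minAreaRect(q[:,:2].astype(np.float32)*1000); print(len(q),r)
m=(P[...,2]>.025)&(P[...,2]<.1); 
E
python3 plan.py 592.5,-49,60,8.7  592.5,-49,31,8.7
```

```text
4670 ((569.7423095703125, 0.2754364013671875), (161.5335693359375, 245.839111328125), 8.804680824279785)
now [592.6 -49.6 187.9] t 3.9 op 0.624 F [ 0.6  0.1 -1.2] j [-15.  30.  89.  -0.  61.  66.]
592.5,-49,60,8.7 rows>=2.6 [-0.0, -0.004, 0.511, 0.001, 0.0, -0.0]
592.5,-49,31,8.7 rows>=3.1 [-0.0, -0.004, 0.627, 0.001, 0.0, -0.0]
```

View pics/w2.png

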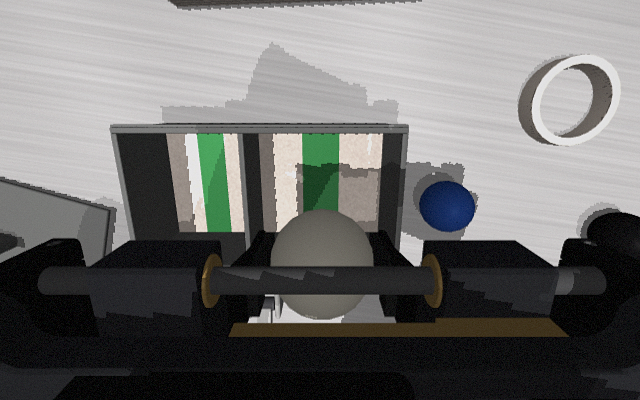

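The wrist view shows the pod held at (322,265) over the wide well. The box edges give a centre of (0.5853, 0.002), within 2 mm of the earlier estimate.

>>> send_rows:
  moves:
    - [0,-0.006,0.1,0,0,0]
    - [0,-0.006,0.22,0,0,0]
    - [0,-0.006,0.34,0,0,0]
    - [0,-0.006,0.44,0,0,0]
    - [0,-0.006,0.52,0,0,0]
    - [0,-0.006,0.57,0,0,0]
    - [0,-0.006,0.6,0,0,0]
    - [0,-0.006,0.615,0,0,0]
    - [0,-0.006,0.625,0,0,0]
    - [0,-0.006,0.625,0,0,0]
    - [0,-0.006,0.625,0,0,0]

```text
time_s: 5.0
position: [0.5929, -0.0479, 0.0325]
tcp_rot: [[0.989, 0.151, 0.002], [0.151, -0.989, -0.002], [0.001, 0.002, -1.0]]
force: [-0.2, 0.2, -1.3]
opening: 0.625
grasp_force: 30.0
```

```bash
python3 plan.py 592.5,-48,30,8.7
```

```text
now [592.9 -47.9  32.5] t 5.0 op 0.625 F [-0.2  0.2 -1.3] j [-15.  43.  94.  -0.  43.  66.]
592.5,-48,30,8.7 rows>=0.1 [-0.002, 0.0, 0.01, 0.001, -0.001, -0.0]
```

>>> send_rows:
  moves:
    - [0,0,0.004,0,0,0]
    - [0,0,0.008,0,0,0]
    - [0,0,0.01,0,0,0]
    - [0,0,0.01,0,0,0]

```text
time_s: 5.4
position: [0.5924, -0.0477, 0.0294]
tcp_rot: [[0.989, 0.151, 0.0], [0.151, -0.989, -0.002], [0.0, 0.002, -1.0]]
force: [0.1, 0.5, 2.0]
opening: 0.625
grasp_force: 30.0
```

>>> send_rows:
  moves:
    - [0,0,0,0,0,0]
    - [0,0,0,0,0,0]
    - [0,0,0,0,0,0]
    - [0,0,0,0,0,0]
    - [0,0,-0.05,0,0,0]
    - [0,0,-0.2,0,0,0]
    - [0,0,-0.4,0,0,0]
    - [0,0,-0.6,0,0,0]
    - [0,0,-0.64,0,0,0]
    - [0,0,-0.64,0,0,0]
  grip: 0.75

```text
time_s: 6.4
position: [0.5939, -0.0479, 0.1927]
tcp_rot: [[0.989, 0.151, 0.007], [0.151, -0.989, -0.003], [0.006, 0.004, -1.0]]
force: [-0.1, 0.4, -0.3]
opening: 0.752
grasp_force: 0.0
```

```bash
python3 - <<'E'
from h import *
z=np.load('top0.npz'); rgb,d,c,Rw,o=cap('top'); P=cloud(d,c,Rw,o)
m=np.zeros(d.shape,bool); m[235:256,408:428]=1; m&=(P[...,2]>.012); print('small',P[m].mean(0),(P[m].max(0)+P[m].min(0))/2)
E
python3 plan.py 520,-200,180,55  459,-284.5,120,98.7
```

```text
small [ 0.46318827 -0.26989371  0.09732939] [ 0.48491271 -0.14673312  0.76586297]
now [592.3 -47.5 190.3] t 6.45 op 0.749 F [ 0.1  0.1 -1.5] j [-15.  30.  89.  -0.  61.  66.]
520,-200,180,55 rows>=5.4 [-0.378, 0.559, 0.042, 0.002, -0.0, -0.515]
459,-284.5,120,98.7 rows>=10.5 [-0.67, 0.856, 0.282, 0.002, 0.0, -1.0]
```

>>> send_rows:
  moves:
    - [-0.67,0.852,0.28,0,0,-1]
    - [-0.67,0.852,0.28,0,0,-1]
    - [-0.67,0.852,0.28,0,0,-1]
    - [-0.67,0.852,0.28,0,0,-1]
    - [-0.67,0.852,0.28,0,0,-1]
    - [-0.67,0.852,0.28,0,0,-1]
    - [-0.67,0.852,0.28,0,0,-1]
    - [-0.67,0.852,0.28,0,0,-1]
    - [-0.67,0.852,0.28,0,0,-1]
    - [-0.67,0.852,0.28,0,0,-1]
    - [-0.67,0.852,0.28,0,0,-1]
    - [-0.67,0.852,0.28,0,0,-1]

```text
time_s: 7.65
position: [0.4573, -0.2822, 0.1174]
tcp_rot: [[-0.15, 0.989, -0.003], [0.989, 0.15, 0.002], [0.003, -0.003, -1.0]]
force: [-1.0, 0.3, 0.0]
opening: 0.752
grasp_force: 0.0
```

```bash
python3 - <<'E'
from h import *
rgb,d,c,Rw,o=cap('wrist'); P=cloud(d,c,Rw,o); cv2.imwrite('pics/w3.png',rgb[...,::-1])
m=(P[...,2]>.01)&(P[...,2]<.06)&(rgb.min(-1)>60)&(d>0)&(np.hypot(P[...,0]-.459,P[...,1]+.284)<.04)
q=P[m];print(len(q),q.min(0),q.max(0),q[q[:,2]>.047].mean(0))
E
python3 plan.py 459,-284,60,98.7  459,-284,10,98.7
```

```text
1632 [ 0.43929953 -0.30113897  0.01458953] [ 0.47729498 -0.26327226  0.05116935] [ 0.45854454 -0.2827126   0.04845033]
now [ 457.5 -282.3  117.7] t 7.7 op 0.753 F [-0.1  0.  -0. ] j [-44.  32. 100.  -0.  48. -52.]
459,-284,60,98.7 rows>=1.2 [-0.008, 0.006, 0.231, -0.002, -0.001, -0.002]
459,-284,10,98.7 rows>=2.2 [-0.008, 0.006, 0.431, -0.002, -0.001, -0.002]
```

>>> send_rows:
  moves:
    - [0,0.004,0.13,0,0,0]
    - [0,0.004,0.27,0,0,0]
    - [0,0.004,0.38,0,0,0]
    - [0,0.004,0.425,0,0,0]
    - [0,0.004,0.43,0,0,0]
    - [0,0.004,0.43,0,0,0]
    - [0,0.004,0.43,0,0,0]

```text
time_s: 8.4
position: [0.4605, -0.284, 0.0132]
tcp_rot: [[-0.15, 0.989, 0.002], [0.989, 0.15, -0.003], [-0.003, 0.001, -1.0]]
force: [0.2, -0.1, -0.4]
opening: 0.748
grasp_force: 0.0
```

>>> send_rows:
  moves:
    - [0,0,0,0,0,0]
    - [0,0,0,0,0,0]
    - [0,0,0,0,0,0]
    - [0,0,0,0,0,0]
    - [0,0,0,0,0,0]
    - [0,0,0,0,0,0]
  grip: 0.25

```text
time_s: 9.0
position: [0.4599, -0.2836, 0.0124]
tcp_rot: [[-0.151, 0.989, 0.001], [0.989, 0.151, -0.002], [-0.002, 0.0, -1.0]]
force: [-0.3, 0.3, 3.0]
opening: 0.443
grasp_force: 30.0
```

```bash
python3 plan.py 459,-284,180,98.7 500,-150,190,98.7 574.5,71,190,98.7
```

```text
now [ 459.9 -283.6   12.4] t 9.0 op 0.443 F [-0.3  0.3  3. ] j [-43.  43. 103.  -0.  34. -52.]
459,-284,180,98.7 rows>=3.4 [-0.002, -0.004, -0.67, 0.0, 0.001, -0.0]
500,-150,190,98.7 rows>=4.5 [0.503, 0.239, -0.711, 0.0, 0.001, -0.0]
574.5,71,190,98.7 rows>=8.3 [1.332, 0.667, -0.713, 0.0, 0.001, -0.0]
```

>>> send_rows:
  moves:
    - [0,0,-0.15,0,0,0]
    - [0,0,-0.35,0,0,0]
    - [0,0,-0.55,0,0,0]
    - [0.1,0.05,-0.7,0,0,0]
    - [0.28,0.14,-0.7,0,0,0]
    - [0.46,0.23,-0.7,0,0,0]
    - [0.64,0.32,-0.7,0,0,0]
    - [0.82,0.41,-0.7,0,0,0]
    - [0.95,0.475,-0.7,0,0,0]
    - [1,0.5,-0.7,0,0,0]
    - [1,0.5,-0.7,0,0,0]

```text
time_s: 10.1
position: [0.5457, -0.0156, 0.1864]
tcp_rot: [[-0.154, 0.988, -0.0], [0.988, 0.154, -0.002], [-0.001, -0.0, -1.0]]
force: [-0.4, 0.3, -1.0]
opening: 0.439
grasp_force: 30.0
```

```bash
python3 plan.py 574.5,71,185,98.7 574.5,71,50,98.7 574.5,71,27.5,98.7
```

```text
now [545.7 -15.6 186.4] t 10.1 op 0.439 F [-0.4  0.3 -1. ] j [-13.  27.  96.  -0.  57. -22.]
574.5,71,185,98.7 rows>=1.8 [0.324, 0.167, 0.005, -0.0, 0.001, 0.002]
574.5,71,50,98.7 rows>=3.3 [0.325, 0.168, 0.545, -0.0, 0.001, 0.002]
574.5,71,27.5,98.7 rows>=3.7 [0.325, 0.168, 0.635, -0.0, 0.001, 0.002]
```

>>> send_rows:
  moves:
    - [0.15,0.08,0,0,0,0]
    - [0.28,0.145,0,0,0,0]
    - [0.325,0.168,0,0,0,0]
    - [0.325,0.168,0.08,0,0,0]
    - [0.325,0.168,0.2,0,0,0]
    - [0.325,0.168,0.33,0,0,0]
    - [0.325,0.168,0.44,0,0,0]
    - [0.325,0.168,0.53,0,0,0]
    - [0.325,0.168,0.59,0,0,0]
    - [0.325,0.168,0.62,0,0,0]
    - [0.325,0.168,0.628,0,0,0]
    - [0.325,0.168,0.628,0,0,0]

```text
time_s: 11.3
position: [0.5755, 0.0687, 0.03]
tcp_rot: [[-0.15, 0.989, 0.001], [0.989, 0.15, -0.002], [-0.002, 0.001, -1.0]]
force: [0.2, -0.4, 0.1]
opening: 0.446
grasp_force: 30.0
```

>>> send_rows:
  moves:
    - [0,0,0,0,0,0]
    - [0,0,0.004,0,0,0]
    - [0,0,0.004,0,0,0]

```text
time_s: 11.6
position: [0.5754, 0.0693, 0.0292]
tcp_rot: [[-0.151, 0.989, 0.002], [0.989, 0.151, -0.002], [-0.002, 0.001, -1.0]]
force: [-0.3, 0.3, -0.1]
opening: 0.441
grasp_force: 30.0
```

>>> send_rows:
  moves:
    - [0,0,0.005,0,0,0]
    - [0,0,0.009,0,0,0]
    - [0,0,0.009,0,0,0]
    - [0,0,0.009,0,0,0]

```text
time_s: 12.0
position: [0.575, 0.0692, 0.0262]
tcp_rot: [[-0.151, 0.989, 0.0], [0.989, 0.151, -0.002], [-0.002, -0.0, -1.0]]
force: [0.5, -0.4, -0.1]
opening: 0.438
grasp_force: 30.0
```

>>> send_rows:
  moves:
    - [0,0,0,0,0,0]
    - [0,0,0,0,0,0]
    - [0,0,0,0,0,0]
    - [0,0,0,0,0,0]
    - [0,0,-0.05,0,0,0]
    - [0,0,-0.2,0,0,0]
    - [0,0,-0.4,0,0,0]
    - [0,0,-0.6,0,0,0]
    - [0,0,-0.65,0,0,0]
    - [0,0,-0.65,0,0,0]
  grip: 0.62

```text
time_s: 13.0
position: [0.5768, 0.0694, 0.1925]
tcp_rot: [[-0.151, 0.989, 0.008], [0.989, 0.151, -0.002], [-0.003, 0.007, -1.0]]
force: [-0.7, 0.1, 0.2]
opening: 0.622
grasp_force: 0.0
```

```bash
python3 plan.py 470,327.4,150,81.6
```

```text
now [576.8  69.4 192.5] t 13.0 op 0.622 F [-0.7  0.1  0.2] j [ -4.  29.  91.  -0.  60. -13.]
470,327.4,150,81.6 rows>=5.6 [1.085, -0.268, 0.165, 0.005, 0.001, 0.19]
```

>>> send_rows:
  moves:
    - [1,-0.268,0.1,0.003,0.001,0.19]
    - [1,-0.268,0.1,0.003,0.001,0.19]
    - [1,-0.268,0.1,0.003,0.001,0.19]
    - [1,-0.268,0.1,0.003,0.001,0.19]
    - [1,-0.268,0.1,0.003,0.001,0.19]
    - [1,-0.268,0.1,0.003,0.001,0.19]
    - [1,-0.268,0.1,0.003,0.001,0.19]
    - [1,-0.268,0.1,0.003,0.001,0.19]
  grip: 0.6

```text
time_s: 13.8
position: [0.4709, 0.3056, 0.1624]
tcp_rot: [[0.146, 0.989, -0.006], [0.989, -0.146, -0.001], [-0.002, -0.006, -1.0]]
force: [-0.4, 0.2, -0.8]
opening: 0.6
grasp_force: 0.0
```

```bash
python3 - <<'E'
from h import *
rgb,d,c,Rw,o=cap('wrist'); cv2.imwrite('pics/w4.png',rgb[...,::-1]); P=cloud(d,c,Rw,o)
m=(P[...,2]>.033)&(P[...,2]<.055)&(d>0)&(np.hypot(P[...,0]-.47,P[...,1]-.327)<.06)
q=P[m];print('grip',len(q),q.mean(0),cv2.minAreaRect(q[:,:2].astype(np.float32)*1000))
m=(P[...,2]>.005)&(P[...,2]<.02)&(d>0)&(rgb.max(-1)<120)&(np.hypot(P[...,0]-.47,P[...,1]-.327)<.2)
q=P[m];print('plate',len(q),q.mean(0),cv2.minAreaRect(q[:,:2].astype(np.float32)*1000))
rgb,d,c,Rw,o=cap('side'); P=cloud(d,c,Rw,o); 
bx=np.array([.5853,.002]);a=np.radians(8.7);B=np.array([[np.cos(a),-np.sin(a)],[np.sin(a),np.cos(a)]])
X=(P[...,:2]-bx)@B
m=(d>0)&(abs(X[...,0])<.055)&(abs(X[...,1])<.112)&(P[...,2]>.025)&(P[...,2]<.078)&(rgb.min(-1)>90)
n,l,s,ce=cv2.connectedComponentsWithStats(m.astype(np.uint8))
for k in range(1,n):
    if s[k,4]>25: print('pod?',s[k],X[l==k].mean(0).round(4),X[l==k].min(0).round(3),X[l==k].max(0).round(3),P[l==k][:,2].max().round(4))
cv2.imwrite('pics/side1.png',cv2.resize(rgb[140:340,200:420,::-1],None,fx=2.7,fy=2.7))
E
python3 plan.py 470,327.4,90,81.6 470,327.4,14,81.6
```

```text
grip 886 [0.46848227 0.33172669 0.04138145] ((467.9443664550781, 330.4919738769531), (58.949073791503906, 13.166227340698242), 81.6673812866211)
plate 29821 [0.4723503  0.35087265 0.01183863] ((469.2540588378906, 336.158447265625), (244.81396484375, 142.10215759277344), 81.69894409179688)
pod? [293 197  16  14 141] [-0.0048  0.0597] [-0.021  0.046] [0.017 0.079] 0.0639
pod? [312 223  23  19 344] [-0.0089 -0.0607] [-0.031 -0.08 ] [ 0.022 -0.03 ] 0.0763
now [471.9 304.9 163. ] t 13.9 op 0.603 F [ 0.3 -0.3 -0. ] j [21. 30. 94.  0. 56. 30.]
470,327.4,90,81.6 rows>=1.5 [0.088, -0.019, 0.292, -0.003, 0.001, -0.002]
470,327.4,14,81.6 rows>=3.0 [0.089, -0.018, 0.596, -0.003, 0.001, -0.002]
```

View pics/side1.png

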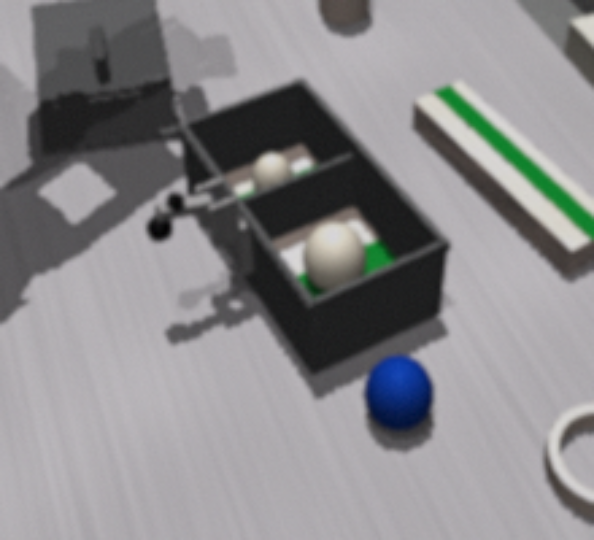

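Both pods stand upright in their wells: small at crop (272,172), large at (335,255), with tops at 64 and 76 mm as expected. The lid's centre is (0.469, 0.330) and its yaw is -8.3°.

```bash
python3 plan.py  468.7,330,17,81.7
```

```text
now [471.9 304.9 163. ] t 13.9 op 0.603 F [ 0.3 -0.3 -0. ] j [21. 30. 94.  0. 56. 30.]
468.7,330,17,81.7 rows>=3.0 [0.098, -0.025, 0.584, -0.003, 0.001, -0.003]
```

>>> send_rows:
  moves:
    - [0.098,-0.025,0,-0.003,0,-0.003]
    - [0.098,-0.025,0.15,-0.003,0,-0.003]
    - [0.098,-0.025,0.33,-0.003,0,-0.003]
    - [0.098,-0.025,0.47,-0.003,0,-0.003]
    - [0.098,-0.025,0.55,-0.003,0,-0.003]
    - [0.098,-0.025,0.575,-0.003,0,-0.003]
    - [0.098,-0.025,0.583,-0.003,0,-0.003]
    - [0.098,-0.025,0.583,-0.003,0,-0.003]
    - [0.098,-0.025,0.583,-0.003,0,-0.003]

```text
time_s: 14.8
position: [0.4692, 0.3318, 0.0191]
tcp_rot: [[0.143, 0.99, 0.003], [0.99, -0.143, 0.001], [0.001, 0.003, -1.0]]
force: [0.0, -0.0, 0.2]
opening: 0.603
grasp_force: 0.0
```

>>> send_rows:
  moves:
    - [0,0,0,0,0,0]
    - [0,0,0,0,0,0]
    - [0,0,0,0,0,0]
    - [0,0,0,0,0,0]
    - [0,0,0,0,0,0]
    - [0,0,0,0,0,0]
    - [0,0,0,0,0,0]
  grip: 0

```text
time_s: 15.5
position: [0.468, 0.3317, 0.0177]
tcp_rot: [[0.142, 0.99, 0.0], [0.99, -0.142, -0.001], [-0.0, 0.0, -1.0]]
force: [0.2, 1.3, 0.7]
opening: 0.159
grasp_force: 30.0
```

```bash
python3 plan.py 470,330,190,81.7 585.3,2,190,98.7
```

```text
now [468.  331.7  17.7] t 15.5 op 0.159 F [0.2 1.3 0.7] j [24. 44. 97. -0. 39. 32.]
470,330,190,81.7 rows>=3.4 [-0.006, 0.009, -0.689, 0.0, 0.0, 0.001]
585.3,2,190,98.7 rows>=7.8 [-1.239, 0.653, -0.688, 0.0, 0.0, -0.188]
```

>>> send_rows:
  moves:
    - [0,0,-0.08,0,0,0]
    - [0,0,-0.22,0,0,0]
    - [0,0,-0.38,0,0,0]
    - [0,0,-0.54,0,0,0]
    - [0,0,-0.67,0,0,0]
    - [-0.1,0.06,-0.72,0,0,-0.02]
    - [-0.24,0.13,-0.72,0,0,-0.04]
    - [-0.4,0.21,-0.72,0,0,-0.07]
    - [-0.56,0.3,-0.72,0,0,-0.1]
    - [-0.72,0.38,-0.72,0,0,-0.13]
    - [-0.85,0.45,-0.72,0,0,-0.16]
    - [-0.93,0.49,-0.72,0,0,-0.188]

```text
time_s: 16.7
position: [0.5565, 0.0812, 0.1972]
tcp_rot: [[-0.152, 0.988, -0.0], [0.988, 0.152, -0.001], [-0.001, -0.001, -1.0]]
force: [-0.7, -0.3, -2.6]
opening: 0.158
grasp_force: 30.0
```

```bash
python3 plan.py 585.3,3,190,98.7
```

```text
now [556.5  81.2 197.2] t 16.7 op 0.158 F [-0.7 -0.3 -2.6] j [ -3.  27.  93.  -0.  60. -12.]
585.3,3,190,98.7 rows>=1.7 [-0.327, 0.067, 0.029, -0.0, 0.001, 0.0]
```

>>> send_rows:
  moves:
    - [-0.12,0.025,0.01,0,0,0]
    - [-0.25,0.05,0.02,0,0,0]
    - [-0.31,0.064,0.03,0,0,0]
    - [-0.327,0.067,0.03,0,0,0]
    - [-0.327,0.067,0.03,0,0,0]
    - [-0.327,0.067,0.03,0,0,0]

```text
time_s: 17.3
position: [0.5841, 0.0073, 0.1902]
tcp_rot: [[-0.153, 0.988, -0.001], [0.988, 0.153, 0.0], [0.0, -0.001, -1.0]]
force: [0.7, 0.2, -2.4]
opening: 0.158
grasp_force: 30.0
```

```bash
python3 - <<'E'
from h import *
a=np.radians(8.7);B=np.array([[np.cos(a),-np.sin(a)],[np.sin(a),np.cos(a)]]);bx=np.array([.5853,.002])
ims=[]
for n in('wrist','side','top'):
    rgb,d,c,Rw,o=cap(n); P=cloud(d,c,Rw,o); X=(P[...,:2]-bx)@B; ims.append(rgb)
    m=(d>0)&(abs(P[...,2]-.184)<.007)&(np.abs(X[...,0])<.1)&(np.abs(X[...,1])<.16); l=cv2.connectedComponentsWithStats(m.astype(np.uint8)); 
    if m.sum()<50: print(n,m.sum()); continue
    q=X[m]; print(n,m.sum(),'z',P[m][:,2].mean(),'x',np.percentile(q[:,0],[.5,99.5]).round(4),'y',np.percentile(q[:,1],[.5,99.5]).round(4),cv2.minAreaRect(q.astype(np.float32)*1000))
cv2.imwrite('pics/hold.png',np.vstack([ims[0][:280,:,::-1],ims[1][60:340,:,::-1]]))
E
python3 plan.py 585.3,3.5,110,98.7
```

```text
wrist 60415 z 0.18439216061485533 x [-0.0696  0.0695] y [-0.0344  0.1311] ((0.0841064453125, 40.86212921142578), (141.94476318359375, 182.34365844726562), 0.14709781110286713)
side 3898 z 0.18429003488154225 x [-0.0717  0.0689] y [-0.128   0.1205] ((-1.1469573974609375, -0.0565032958984375), (142.51332092285156, 258.0970764160156), 0.34913748502731323)
top 2237 z 0.18467565577454784 x [-0.0689  0.0719] y [-0.1253  0.1302] ((1.4803390502929688, 2.4715042114257812), (141.9058074951172, 257.02520751953125), 0.05361330136656761)
now [584.5   7.3 190.6] t 17.45 op 0.154 F [-0.8 -0.3 -2.2] j [-10.  29.  90.  -0.  61. -19.]
585.3,3.5,110,98.7 rows>=1.6 [-0.015, 0.001, 0.322, -0.0, 0.0, 0.002]
```

View pics/hold.png

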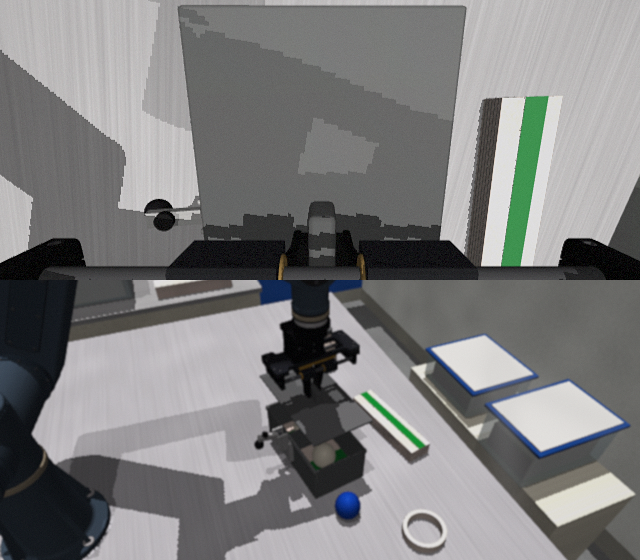

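The hold view shows the lid held level over the box, about 2-3 mm too far along +y, and the clamp knob at (163,221) clear of it.

>>> send_rows:
  moves:
    - [-0.011,0,0,0,0,0]
    - [-0.011,0,0.07,0,0,0]
    - [-0.011,0,0.15,0,0,0]
    - [-0.011,0,0.22,0,0,0]
    - [-0.011,0,0.27,0,0,0]
    - [-0.011,0,0.295,0,0,0]
    - [-0.011,0,0.31,0,0,0]
    - [-0.011,0,0.32,0,0,0]
    - [-0.011,0,0.328,0,0,0]
    - [-0.011,0,0.333,0,0,0]
    - [-0.011,0,0.333,0,0,0]

```text
time_s: 18.55
position: [0.5856, 0.0031, 0.1074]
tcp_rot: [[-0.152, 0.988, 0.001], [0.988, 0.152, -0.001], [-0.001, 0.001, -1.0]]
force: [0.8, 0.1, -2.4]
opening: 0.159
grasp_force: 30.0
```

>>> send_rows:
  moves:
    - [0,0,0.003,0,0,0]
    - [0,0,0.005,0,0,0]
    - [0,0,0.005,0,0,0]

```text
time_s: 18.85
position: [0.5857, 0.0031, 0.1067]
tcp_rot: [[-0.152, 0.988, 0.001], [0.988, 0.152, -0.001], [-0.001, 0.001, -1.0]]
force: [-1.4, 0.0, 3.5]
opening: 0.16
grasp_force: 30.0
```

>>> send_rows:
  moves:
    - [0,0,0,0,0,0]
    - [0,0,0,0,0,0]
    - [0,0,0,0,0,0]
    - [0,0,0,0,0,0]
    - [0,0,-0.05,0,0,0]
    - [0,0,-0.15,0,0,0]
    - [0,0,-0.3,0,0,0]
    - [0.1,-0.1,-0.5,0,0,0]
    - [0.2,-0.3,-0.55,0,0,0]
    - [0.2,-0.4,-0.55,0,0,0]
    - [0.2,-0.4,-0.55,0,0,0]
  grip: 0.5

```text
time_s: 19.95
position: [0.4731, 0.0388, 0.2447]
tcp_rot: [[-0.154, 0.988, -0.004], [0.988, 0.154, -0.0], [0.0, -0.004, -1.0]]
force: [0.3, -1.0, -0.7]
opening: 0.501
grasp_force: 0.0
```

```bash
python3 - <<'E'
from h import *
a=np.radians(8.7);B=np.array([[np.cos(a),-np.sin(a)],[np.sin(a),np.cos(a)]]);bx=np.array([.5853,.002])
for n in('wrist','side','top'):
    rgb,d,c,Rw,o=cap(n); P=cloud(d,c,Rw,o); X=(P[...,:2]-bx)@B
    m=(d>0)&(abs(P[...,2]-.101)<.008)&(np.abs(X[...,0])<.076)&(np.abs(X[...,1])<.16)
    if m.sum()<50: print(n,m.sum()); continue
    q=X[m]; A=np.c_[q,np.ones(len(q))]; z=P[m][:,2]; k=np.linalg.lstsq(A,z,rcond=None)[0]
    print(n,m.sum(),'z',np.median(z),'tilt',k[:2].round(4),cv2.minAreaRect(q.astype(np.float32)*1000))
    m=(d>0)&(X[...,0]<-.09)&(X[...,0]>-.18)&(abs(X[...,1])<.05)&(P[...,2]>.06)&(P[...,2]<.17)
    if m.sum()>5:
        q=np.c_[X[m],P[m][:,2]]; k=rgb[m].max(-1)<40; print(' clamp',len(q),q.min(0).round(4),q.max(0).round(4),'black',k.sum()); 
        if k.any(): print(q[k].mean(0).round(4),q[k].min(0).round(4),q[k].max(0).round(4))
    cv2.imwrite(f'pics/c_{n}.png',rgb[...,::-1])
    if n!='wrist': ims=rgb[140:300,200:400]
    if n=='side': sd=ims
w=cv2.imread('pics/c_wrist.png')
cv2.imwrite('pics/clamp.png',np.hstack([w[:,:420],cv2.resize(sd[:,:76,::-1],(190,400))]))
E
python3 plan.py
```

```text
wrist 17776 z 0.10083353739204023 tilt [ 0.0008 -0.0003] ((-1.956298828125, 8.758010864257812), (148.0020751953125, 237.33547973632812), 0.006687217857688665)
 clamp 1172 [-0.1456 -0.0145  0.0752] [-0.09    0.0159  0.1355] black 361
[-0.1291  0.004   0.1226] [-0.1456 -0.0071  0.1058] [-0.0903  0.0117  0.1355]
side 4632 z 0.10057900599202085 tilt [ 0.001  -0.0014] ((-2.11444091796875, -4.10797119140625), (147.48126220703125, 259.45672607421875), 0.011600296944379807)
 clamp 340 [-0.1496 -0.0197  0.0709] [-0.0901  0.012   0.1351] black 70
[-0.1342 -0.0077  0.1198] [-0.148  -0.0147  0.1067] [-0.1181  0.0017  0.1351]
top 3637 z 0.10104304754246263 tilt [0.0009 0.0006] ((-0.5745697021484375, -2.3578643798828125), (147.62547302246094, 256.9405822753906), 0.07703129947185516)
now [480.1  37.2 244.4] t 20.1 op 0.506 F [-0.1 -0.2  0.4] j [ -9.  17. 101.  -0.  62. -18.]
```

View pics/clamp.png

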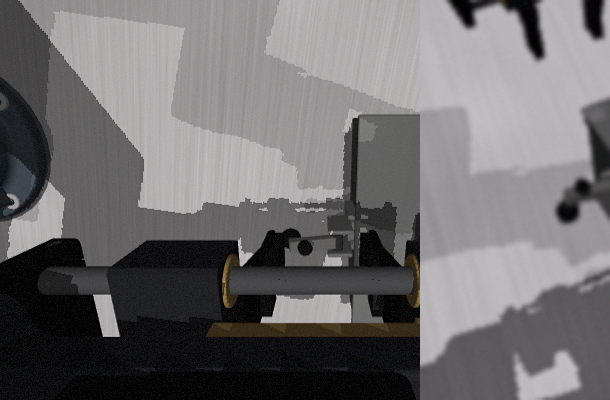

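The lid is seated: top at 0.101 m, no measurable tilt or yaw. In the clamp view the arm is level, with the foot ball at (290,236) on top and the knob at (305,247) below and outside it, so the arm is at about 0 rad. I'll grip the knob from above, closing along y, and carry it round.

```bash
cat > arc.py <<'E'
import numpy as np,sys
C=np.array([585.4,1.5]);a=np.radians(8.7);ex=np.array([np.cos(a),np.sin(a)])
for t in map(float,sys.argv[1:]):
    c,s=np.cos(np.radians(t)),np.sin(np.radians(t)); xy=C+ex*(-88-46*c-18*s); print('%.1f,%.1f,%.1f,8.7'%(*xy,113+46*s-18*c-13),end=' ')
E
A=$(python3 arc.py 0); echo $A; python3 plan.py 453,-18.8,180,8.7 $A
```

```text
452.9,-18.8,82.0,8.7
now [480.1  37.2 244.4] t 20.1 op 0.506 F [-0.1 -0.2  0.4] j [ -9.  17. 101.  -0.  62. -18.]
453,-18.8,180,8.7 rows>=10.5 [-0.205, -0.142, 0.257, 0.002, -0.001, 1.0]
452.9,-18.8,82.0,8.7 rows>=10.5 [-0.204, -0.144, 0.649, 0.002, -0.001, 1.0]
```

>>> send_rows:
  moves:
    - [-0.205,-0.142,0.25,0.002,0,1]
    - [-0.205,-0.142,0.25,0.002,0,1]
    - [-0.205,-0.142,0.25,0.002,0,1]
    - [-0.205,-0.142,0.25,0.002,0,1]
    - [-0.205,-0.142,0.25,0.002,0,1]
    - [-0.205,-0.142,0.25,0.002,0,1]
    - [-0.205,-0.142,0.25,0.002,0,1]
    - [-0.205,-0.142,0.25,0.002,0,1]
    - [-0.205,-0.142,0.25,0.002,0,1]
    - [-0.205,-0.142,0.25,0.002,0,1]
    - [-0.205,-0.142,0.25,0.002,0,1]
    - [-0.205,-0.142,0.25,0.002,0,1]
  grip: 0.6

```text
time_s: 21.3
position: [0.4535, -0.0194, 0.1806]
tcp_rot: [[0.988, 0.152, -0.001], [0.152, -0.988, 0.001], [-0.001, -0.001, -1.0]]
force: [0.6, 0.0, -0.4]
opening: 0.599
grasp_force: 0.0
```

```bash
python3 - <<'E'
from h import *
a=np.radians(8.7);B=np.array([[np.cos(a),-np.sin(a)],[np.sin(a),np.cos(a)]]);bx=np.array([.5854,.0015])
for n in('wrist','top','side'):
    rgb,d,c,Rw,o=cap(n); P=cloud(d,c,Rw,o); X=(P[...,:2]-bx)@B
    m=(d>0)&(X[...,0]<-.06)&(X[...,0]>-.16)&(abs(X[...,1])<.03)&(P[...,2]>.06)&(P[...,2]<.145)
    q=np.c_[X[m],P[m][:,2]]
    for x in np.arange(-.15,-.06,.01):
        k=abs(q[:,0]-x)<.005
        if k.sum()>3: print(n,round(x,3),k.sum(),q[k][:,1].min().round(4),q[k][:,1].max().round(4),'z',np.percentile(q[k][:,2],[2,50,98]).round(3))
    if n=='wrist': cv2.imwrite('pics/w5.png',rgb[...,::-1])
E
python3 plan.py $(python3 arc.py 0)
```

```text
wrist -0.15 29 -0.006 0.0078 z [0.111 0.113 0.115]
wrist -0.14 186 -0.0092 0.0119 z [0.108 0.115 0.13 ]
wrist -0.13 220 -0.0091 0.0111 z [0.107 0.129 0.136]
wrist -0.12 292 -0.0053 0.0077 z [0.124 0.133 0.135]
wrist -0.11 226 -0.0047 0.0065 z [0.121 0.123 0.126]
wrist -0.1 303 -0.0135 0.016 z [0.104 0.121 0.123]
wrist -0.09 564 -0.0134 0.0161 z [0.097 0.119 0.123]
wrist -0.08 390 -0.0181 0.0211 z [0.076 0.119 0.123]
wrist -0.07 828 -0.0298 0.03 z [0.089 0.1   0.12 ]
top -0.1 10 -0.0139 0.0056 z [0.116 0.121 0.125]
top -0.09 36 -0.0154 0.0133 z [0.104 0.121 0.125]
top -0.08 20 -0.0143 0.0143 z [0.113 0.119 0.124]
top -0.07 60 -0.0276 0.0291 z [0.085 0.096 0.123]
side -0.15 21 -0.0107 0.0015 z [0.103 0.111 0.116]
side -0.14 60 -0.0148 0.0053 z [0.102 0.116 0.13 ]
side -0.13 49 -0.0112 0.0043 z [0.106 0.126 0.136]
side -0.12 37 -0.0105 0.0026 z [0.114 0.128 0.134]
side -0.11 28 -0.0092 0.0036 z [0.113 0.121 0.125]
side -0.1 90 -0.0193 0.011 z [0.075 0.11  0.123]
side -0.09 111 -0.0192 0.0125 z [0.075 0.112 0.122]
side -0.08 105 -0.0238 0.0128 z [0.064 0.103 0.122]
side -0.07 100 -0.0299 0.0238 z [0.061 0.091 0.104]
now [452.5 -19.  180.7] t 21.45 op 0.6 F [ 0.4 -0.3  0.1] j [-17.  21. 109.   0.  51.  65.]
452.9,-18.8,82.0,8.7 rows>=2.0 [0.002, -0.0, 0.395, -0.001, 0.001, 0.001]
```

View pics/w5.png

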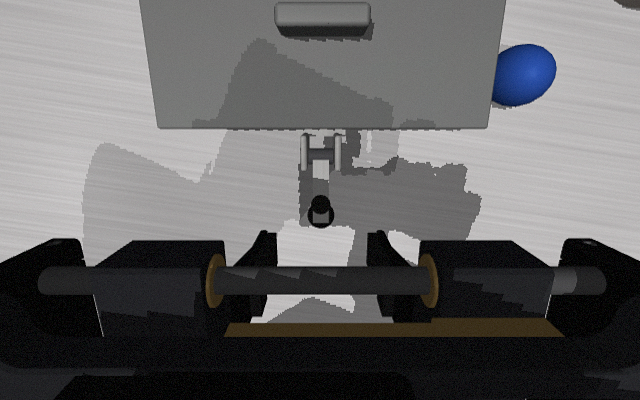

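The wrist view shows the knob at (320,215), midway between the fingers (268 and 375). Its top is at about 114 mm, so the arm is at about 10°. The arm and foot are only about 13 mm wide, narrower than the knob.

```bash
A=$(python3 arc.py 10); echo $A; python3 plan.py $A
```

```text
450.5,-19.1,90.3,8.7
now [452.5 -19.  180.7] t 21.45 op 0.6 F [ 0.4 -0.3  0.1] j [-17.  21. 109.   0.  51.  65.]
450.5,-19.1,90.3,8.7 rows>=1.8 [-0.008, -0.001, 0.362, -0.001, 0.001, 0.001]
```

>>> send_rows:
  moves:
    - [-0.008,0,0.08,0,0,0]
    - [-0.008,0,0.18,0,0,0]
    - [-0.008,0,0.27,0,0,0]
    - [-0.008,0,0.33,0,0,0]
    - [-0.008,0,0.36,0,0,0]
    - [-0.008,0,0.36,0,0,0]
    - [-0.008,0,0.36,0,0,0]

```text
time_s: 22.15
position: [0.4501, -0.019, 0.0912]
tcp_rot: [[0.988, 0.152, -0.001], [0.152, -0.988, 0.001], [-0.001, -0.001, -1.0]]
force: [0.2, 0.2, -0.3]
opening: 0.597
grasp_force: 0.0
```

>>> send_rows:
  moves:
    - [0,0,0,0,0,0]
    - [0,0,0,0,0,0]
    - [0,0,0,0,0,0]
    - [0,0,0,0,0,0]
    - [0,0,0,0,0,0]
    - [0,0,0,0,0,0]
  grip: 0.1

```text
time_s: 22.75
position: [0.4497, -0.019, 0.091]
tcp_rot: [[0.988, 0.152, -0.002], [0.152, -0.988, 0.001], [-0.001, -0.001, -1.0]]
force: [0.5, -0.0, 0.4]
opening: 0.228
grasp_force: 30.0
```

```bash
python3 plan.py $(python3 arc.py 10 20 30 40 50 60 70 80 90 100)
```

```text
now [449.7 -19.   91. ] t 22.75 op 0.228 F [ 0.5 -0.   0.4] j [-17.  31. 113.   0.  36.  65.]
450.5,-19.1,90.3,8.7 rows>=0.0 [0.003, 0.001, 0.003, -0.001, 0.001, 0.001]
449.6,-19.3,98.8,8.7 rows>=0.2 [-0.001, 0.001, -0.031, -0.001, 0.001, 0.001]
450.1,-19.2,107.4,8.7 rows>=0.3 [0.001, 0.001, -0.065, -0.001, 0.001, 0.001]
452.1,-18.9,115.8,8.7 rows>=0.5 [0.009, 0.001, -0.099, -0.001, 0.001, 0.001]
455.6,-18.4,123.7,8.7 rows>=0.7 [0.023, 0.001, -0.131, -0.001, 0.001, 0.001]
460.3,-17.6,130.8,8.7 rows>=0.8 [0.043, 0.001, -0.159, -0.001, 0.001, 0.001]
466.1,-16.7,137.1,8.7 rows>=1.0 [0.066, 0.001, -0.184, -0.001, 0.001, 0.001]
473.0,-15.7,142.2,8.7 rows>=1.1 [0.094, 0.001, -0.205, -0.001, 0.001, 0.001]
480.6,-14.5,146.0,8.7 rows>=1.3 [0.125, 0.001, -0.22, -0.001, 0.001, 0.001]
488.8,-13.3,148.4,8.7 rows>=1.4 [0.158, 0.001, -0.23, -0.001, 0.001, 0.001]
```

>>> send_rows:
  moves:
    - [-0.001,0,-0.02,0,0,0]
    - [-0.002,0,-0.035,0,0,0]
    - [0,0,-0.068,0,0,0]
    - [0.008,0,-0.102,0,0,0]
    - [0.022,0,-0.134,0,0,0]
    - [0.042,0,-0.162,0,0,0]
    - [0.065,0,-0.187,0,0,0]
    - [0.093,0,-0.208,0,0,0]
    - [0.124,0,-0.223,0,0,0]
    - [0.157,0,-0.233,0,0,0]
    - [0.157,0,-0.233,0,0,0]

```text
time_s: 23.85
position: [0.4893, -0.0128, 0.1495]
tcp_rot: [[0.988, 0.152, -0.001], [0.152, -0.988, 0.001], [-0.001, -0.001, -1.0]]
force: [-0.4, -1.9, 0.6]
opening: 0.231
grasp_force: 30.0
```

```bash
python3 plan.py $(python3 arc.py 100 110 120 130 140 150 160 165 170 175 180)
```

```text
now [489.3 -12.8 149.5] t 23.85 op 0.231 F [-0.4 -1.9  0.6] j [-15.  26. 105.   0.  48.  67.]
488.8,-13.3,148.4,8.7 rows>=0.0 [-0.002, 0.001, 0.005, -0.001, 0.001, 0.001]
497.2,-12.0,149.4,8.7 rows>=0.2 [0.032, 0.001, 0.001, -0.001, 0.001, 0.001]
505.7,-10.7,148.8,8.7 rows>=0.3 [0.066, 0.001, 0.003, -0.001, 0.001, 0.001]
514.0,-9.4,146.8,8.7 rows>=0.5 [0.1, 0.001, 0.011, -0.001, 0.001, 0.001]
521.8,-8.2,143.4,8.7 rows>=0.7 [0.131, 0.001, 0.024, -0.001, 0.001, 0.001]
528.9,-7.1,138.6,8.7 rows>=0.8 [0.16, 0.001, 0.044, -0.001, 0.001, 0.001]
535.1,-6.2,132.6,8.7 rows>=1.0 [0.185, 0.002, 0.068, -0.001, 0.001, 0.001]
537.7,-5.8,129.3,8.7 rows>=1.1 [0.196, 0.002, 0.081, -0.001, 0.001, 0.001]
540.1,-5.4,125.7,8.7 rows>=1.1 [0.205, 0.002, 0.095, -0.001, 0.001, 0.001]
542.2,-5.1,121.9,8.7 rows>=1.2 [0.214, 0.002, 0.11, -0.001, 0.001, 0.001]
543.9,-4.9,118.0,8.7 rows>=1.3 [0.221, 0.002, 0.126, -0.001, 0.001, 0.001]
```

>>> send_rows:
  moves:
    - [0.033,0,-0.003,0,0,0]
    - [0.067,0,-0.001,0,0,0]
    - [0.101,0,0.007,0,0,0]
    - [0.132,0,0.02,0,0,0]
    - [0.161,0,0.04,0,0,0]
    - [0.186,0,0.064,0,0,0]
    - [0.197,0,0.077,0,0,0]
    - [0.206,0,0.092,0,0,0]
    - [0.215,0,0.107,0,0,0]
    - [0.218,0,0.115,0,0,0]
    - [0.218,0,0.115,0,0,0]

```text
time_s: 24.95
position: [0.5441, -0.0045, 0.1204]
tcp_rot: [[0.988, 0.152, 0.002], [0.152, -0.988, 0.001], [0.002, -0.001, -1.0]]
force: [4.5, 0.8, 2.9]
opening: 0.228
grasp_force: 30.0
```

```bash
python3 plan.py $(python3 arc.py 174 177 180)
```

```text
now [544.1  -4.5 120.4] t 24.95 op 0.228 F [4.5 0.8 2.9] j [-12.  32.  99.   0.  48.  69.]
541.8,-5.2,122.7,8.7 rows>=0.1 [-0.009, 0.001, -0.009, -0.001, -0.001, 0.0]
542.9,-5.0,120.4,8.7 rows>=0.0 [-0.005, 0.001, -0.0, -0.001, -0.001, 0.0]
543.9,-4.9,118.0,8.7 rows>=0.0 [-0.001, 0.001, 0.01, -0.001, -0.001, 0.0]
```

>>> send_rows:
  moves:
    - [-0.002,0,0.004,0,0,0]
    - [-0.002,0,0.008,0,0,0]
    - [-0.002,0,0.012,0,0,0]
    - [-0.002,0,0.012,0,0,0]

```text
time_s: 25.35
position: [0.5447, -0.0045, 0.1182]
tcp_rot: [[0.988, 0.151, 0.005], [0.151, -0.989, 0.001], [0.005, -0.0, -1.0]]
force: [5.6, 2.5, 4.7]
opening: 0.231
grasp_force: 30.0
```

>>> send_rows:
  moves:
    - [-0.004,0,0.004,0,0,0]
    - [-0.004,0,0.008,0,0,0]
    - [-0.004,0,0.008,0,0,0]

```text
time_s: 25.65
position: [0.5449, -0.0045, 0.117]
tcp_rot: [[0.989, 0.151, 0.008], [0.151, -0.989, 0.001], [0.008, -0.0, -1.0]]
force: [7.5, 3.4, 7.5]
opening: 0.23
grasp_force: 30.0
```

>>> send_rows:
  moves:
    - [0,0,0,0,0,0]
    - [0,0,0,0,0,0]
    - [0,0,0,0,0,0]
    - [0,0,0,0,0,0]
    - [0,0,-0.1,0,0,0]
    - [0,0,-0.25,0,0,0]
    - [-0.2,0,-0.4,0,0,0]
    - [-0.4,0,-0.5,0,0,0]
    - [-0.4,0,-0.5,0,0,0]
    - [-0.4,0,-0.5,0,0,0]
  grip: 0.55

```text
time_s: 26.65
position: [0.4397, -0.0201, 0.2413]
tcp_rot: [[0.989, 0.151, -0.002], [0.151, -0.989, 0.001], [-0.002, -0.001, -1.0]]
force: [1.8, -0.2, 0.3]
opening: 0.543
grasp_force: 0.0
```

```bash
python3 - <<'E'
from h import *
a=np.radians(8.7);B=np.array([[np.cos(a),-np.sin(a)],[np.sin(a),np.cos(a)]]);bx=np.array([.5854,.0015])
for n in('wrist','side'):
    rgb,d,c,Rw,o=cap(n); P=cloud(d,c,Rw,o); X=(P[...,:2]-bx)@B
    m=(d>0)&(abs(P[...,2]-.101)<.006)&(np.abs(X[...,0])<.075)&(np.abs(X[...,1])<.16); q=X[m]
    k=np.linalg.lstsq(np.c_[q,np.ones(len(q))],P[m][:,2],rcond=None)[0]; print(n,'lid z',np.median(P[m][:,2]),'tilt',k[:2],cv2.minAreaRect(q.astype(np.float32)*1000))
    m=(d>0)&(X[...,0]<-.01)&(X[...,0]>-.12)&(abs(X[...,1])<.03)&(P[...,2]>.105)&(P[...,2]<.18)
    q=np.c_[X[m],P[m][:,2]]
    for x in np.arange(-.12,-.0,.01):
        k=abs(q[:,0]-x)<.005
        if k.sum()>3: print(n,round(x,3),k.sum(),'z',np.percentile(q[k][:,2],[2,50,98]).round(4))
    if n=='side': s=rgb
    else: w=rgb
cv2.imwrite('pics/end.png',np.hstack([cv2.resize(s[140:290,210:370,::-1],(427,400)),w[:,150:500,::-1]]))
E
python3 plan.py
```

```text
wrist lid z 0.10079947902231118 tilt [0.00116008 0.00022893] ((-25.923114776611328, 0.0653839111328125), (97.03499603271484, 256.69500732421875), 0.08130346238613129)
wrist -0.1 53 z [0.1183 0.1213 0.1222]
wrist -0.09 340 z [0.1154 0.1187 0.1226]
wrist -0.08 307 z [0.1141 0.1185 0.1228]
wrist -0.07 155 z [0.1162 0.1178 0.1219]
wrist -0.06 157 z [0.1162 0.1179 0.1193]
wrist -0.05 302 z [0.1088 0.1375 0.1417]
wrist -0.04 298 z [0.1331 0.1392 0.1423]
wrist -0.03 20 z [0.1331 0.135  0.1364]
side lid z 0.10065766728873604 tilt [ 0.00104767 -0.00119119] ((-0.22057342529296875, -3.531341552734375), (142.98623657226562, 259.0884704589844), 0.08934468030929565)
side -0.1 38 z [0.1058 0.1137 0.1226]
side -0.09 66 z [0.1074 0.118  0.1224]
side -0.08 59 z [0.1065 0.1173 0.1226]
side -0.07 28 z [0.1099 0.117  0.1202]
side -0.06 36 z [0.106  0.1171 0.1234]
side -0.05 71 z [0.1076 0.1314 0.1414]
side -0.04 37 z [0.1098 0.135  0.1421]
now [442.5 -20.4 240.4] t 26.75 op 0.552 F [ 0.9 -0.9  0.5] j [-17.  15. 106.   0.  60.  64.]
```

View pics/end.png

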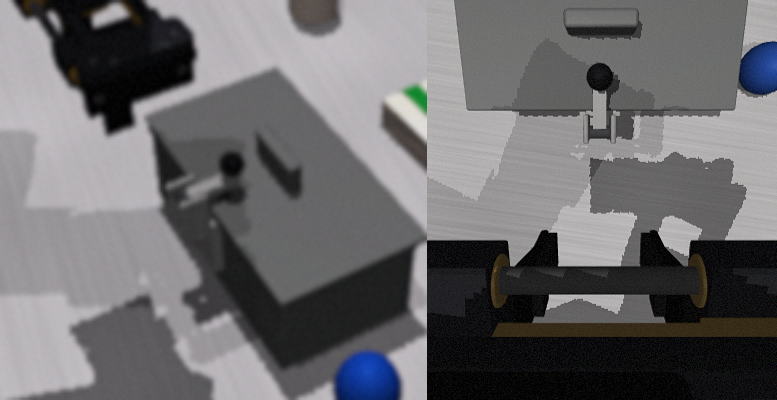

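The end view shows the clamp level over the lid, with the knob at (231,163). Its top is at 142 mm, exactly the clamped height. The lid is flat and home, and the gripper is clear.

```bash
python3 -c "
from rig import ticket; print(ticket.hand_in())"
```

```text
the job is handed in; nothing more can be done
None
```

I handed the job in at about 27 s of the 72 s limit: both pods stand in their own wells, the lid is fully home, the clamp is level with its foot down on the lid, and the arm is clear; `hand_in()` returned no verdict.

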